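Screw the hose elbow into the water valve

TASK

Take the white hose elbow out of its wooden rest block, lower it upright into the brass collar of the clamped water valve, its two pins down through the slots, until it rests lightly on the springy seal inside, and screw it in clockwise until you feel the thread catch and the resistance rise. From that point turn it 25 degrees further, stop and let go; force nothing, do not crush the seal, and leave the laundry things around in peace.

Things in the scene. Friction and masses are not known exactly. Their poses are not given: they have to be found in the camera images.
- elbow: white plastic hose elbow, loose, about 120 g, 80 mm tall. Origin: centre of the flat end of its round nose; z up the nose axis, x towards the hose barb. Nose 18 mm across at z 0, tapering out to 29 mm at z 7, straight to z 32; flange 48 mm across, z 32 to 38. It starts upright in the rest block, flange on the block's top, origin 8 mm above the table.
- elbow_grip (a point): point to grip, on the elbow's axis 62 mm above its origin (axes as the elbow's), in the middle of its square part, 24 x 24 mm, sides square to x and y, z 38 to 80 above the elbow's origin. Grip it on its two y sides from above; the barb leaves the +x side at z 64, 17 mm thick, out to x = 50 mm.
- elbow_pins (a point): point on the elbow's axis 12 mm above its origin (axes as the elbow's), amid two steel pins, 6 mm thick, that stand out of the nose along +x and -x (in line with the barb), 41 mm from tip to tip; hidden under the flange.
- rest: fixed wooden block 90 x 90 x 40 mm with a 45 mm hole through its middle. Origin: centre of its underside.
- valve: water valve gripped in a small blue bench vice, fixed, 170 x 90 mm, up to 38 mm high, origin under its centre. On top sits the collar; on the collar's axis, down in the bore, a springy seal carries the nose's end. Its height varies: the elbow's origin meets it 21.4 to 26.2 mm below the mouth. It pushes back 5 N per mm and is crushed at 20 N. Each newton of pressing delays the catch by 2 degrees.
- collar: brass collar fixed on the valve, 54 mm across, 40 mm high, mouth up; origin: underside centre. Inside, clockwise (from above) from each slot, a sloping roof over the pins, the thread, falls 8 mm per 90 deg for 120 deg; the other way is blocked. It catches pins 16 to 70 deg past the slot, by the seal's height, then drives the elbow down on the seal, 0.44 N per deg. Friction holds it when let go.
- mouth (a point): centre of the collar's mouth, level with its top, 70 mm above the table. z up; x along the line through the two entry slots, at +x and -x, 11 mm wide, each marked by a red dash on the rim. Bore 33 mm across, 44 mm across the slots. At the slot the thread starts 5 mm below the mouth. Either pin may go in either slot.
- detergent: blue bottle with an orange cap, loose, 72 mm across, 150 mm high. Origin: centre of its underside. Leave alone.
- jar: glass jar with a black lid, loose, 84 mm across, 110 mm high. Origin: centre of its underside. Leave alone.
- scoop_cup: red plastic measuring cup, loose, 64 mm across, 50 mm high. Origin: centre of its underside. Leave alone.
Things that resemble listed ones, but are neither listed nor needed, are in the scene too. There is more than one size of the valve; the job needs the smaller.

How it is judged (in metres and radians):
On the way, in this order (a step that is already met when the one before it is completed fails the run):
1. the elbow stands upright in the collar, pins down in the slots or thread (z of elbow in the frame of mouth below -0.02 m and horizontal distance between elbow and mouth below 0.004 m and angle between elbow's own z axis and vertical below 0.1 rad), for 0.1 s.
2. it is turned over 0.4 rad from the slots and screwed down on the seal (over 5 N) (contact force between elbow and valve above 5 N and angle between the x axis of elbow and the x axis of mouth, either way round above 0.4 rad), for 0.1 s.
At the end, for the whole second after the job is handed in: The elbow stands upright (within 0.08 rad) in the collar, on its axis within 3 mm, over 22.5 mm deep, at rest and let go, turned 25 degrees (about 8 either way) past where the thread caught, so that it presses on the seal with 8 to 15 N (contact force between elbow and valve between 8 and 15 N and z of elbow in the frame of mouth below -0.0225 m and horizontal distance between elbow and mouth below 0.003 m and angle between elbow's own z axis and vertical below 0.08 rad and linear speed of elbow below 0.01 m/s); the robot touches nothing.
It fails at once if the seal is crushed (over 20 N on it) (contact force between elbow and valve above 20 N).
It fails at once if the elbow is pushed hard on the seal before it is turned (over 10 N within 0.2 rad of the slots) (contact force between elbow and valve above 10 N and angle between the x axis of elbow and the x axis of mouth, either way round below 0.2 rad).
It fails at once if the elbow is forced against the collar (over 40 N) (contact force between elbow and collar above 40 N).
It fails at once if a bystander is moved more than 20 mm (distance of any of detergent, jar, scoop_cup from where it was at the start of the episode above 0.02 m).
It also fails if it takes over 67 s, if anything falls off the work surface, if the arm or the gripper's body presses on something with over 40 N, if the wrist force passes 120 N, or if a joint passes its speed limit or range.

ROBOT

A 7-joint arm with a two-finger parallel gripper is mounted at the origin on the work surface. World frame = base frame: x ahead of the robot, y to its left, z up, the work surface at z = 0. Lengths are in mm, angles in degrees, forces in N, time in s.
With the tool pointing down it reaches from about 400 to 850 mm from the base axis. Payload 10.4 kg.
Tool frame: the origin (TCP) lies between the finger pads; the fingertips stand 22 mm ahead of it and the grasp point (between the pads) lies 3 mm ahead of it; z points along the fingers, y is the line along which they close (so a half turn about z gives the same grasp; the last joint's range is limited). The gripper opens to 85 mm and grips with 20 to 120 N. Pads are 22 mm wide; open, the fingers measure 114 mm over their backs; the gripper's body (76 mm by 85 mm) begins 54 mm behind the grasp point. The pads swing forward as they close: fully open they stand 13 mm farther back than shut.
Start: joints at [64.309, 19.034, -3.707, 83.658, 1.238, 77.344, -5.071], TCP at [258.178, -569.204, 253.338] pointing down, gripper open.
Joint ranges: [-148.97, 148.97], [-28.65, 121.19], [-84.17, 76.75], [9.2, 138.47], [-72.65, 252.65], [3.7, 117.97], [-149.18, 149.18]. Speed limits (degrees/s): [127.2, 127.2, 159.86, 159.86, 180, 180, 180].

INTERFACE

Orientations are given as [roll, pitch, yaw] about the fixed x, y, z axes, in that order (R = Rz(yaw) Ry(pitch) Rx(roll)).
In Python, from station import ctrl gives the robot as it stands. The module is installed in compiled form; this text tells all that it offers.
- The arm moves only by the shell command python3 -m inch 'ROWS' [FORCE]. ROWS is JSON, a list that holds one entry, the list of rows, each a list of 5 numbers: the shift along the tool's x, y, z in cm, then the turn about the tool's z in degrees, then the opening, from 0 (shut) to 1 (fully open). In form: [[[dx, dy, dz, turn, fingers], ...]]. A call has 1 to 8 rows; each row shifts and turns the commanded pose from where the row before left it, along the tool's axes as they then stand; what a row does not reach is not made up. A row lasts 1/8 s, in which the tool goes at most 62.5 mm and 10.7 degrees, less where a joint would pass 70% of its speed; a pose out of reach is approached as far as the arm can. A call with a gripper value outside its range is refused whole. The fingers move at their own pace and stop on an object; FORCE is the grip in N (left out, the last holds). Time passes only in rows, so rows that do not move let the fingers close. It gives the time, the measured TCP pose, the force, the opening and the grip force at its end, in the units of the state.
- ctrl.get_state(): the state, without advancing time (a new reading comes with each control period).
- ctrl.snapshot(name): name is "scene" or "top"; returns a dict with "color" (384x512x3 uint8, red, green, blue), "camera_matrix" (3x3 intrinsics, pixels), "origin" and "rotation" of the camera in the world. Camera axes: x right, y down, z forward; pixel columns grow to the right and rows downward; lengths in mm; the calibration is good to about 2 mm. A picture is of the moment at which its call begins. There is no depth.
- ctrl.sign_off(): hands the job in; it is judged then, once.
The state is a dict: "t": time; "joint_pos": joint angles; "dq": joint speeds; "joint_efforts": joint torques, N m; "position": TCP position; "tool_rot": TCP orientation; "ft_force": force on the tool from outside, world axes, zero at the start; "torque": the same for the moment, N m; "width": finger opening in mm; "gripper_force": force on a finger pad.
Only numpy, scipy, OpenCV 4.12 (cv2) and the standard library are available. Lean on these libraries where they do the work, as an engineer would, in place of code of your own. Each camera call takes 0.05 s, during which the arm holds its last target. There are 200 camera calls.

## Working session

There is one attempt and no reset: what is moved stays moved. The work goes in short steps, Python scripts to look and compute and a shell command to move; the robot and the scene stay as the last step left them, time stands still between calls to the robot, and variables do not carry over. Pictures are saved under pics/ and viewed, at most 10 in all, crops included, and the job is handed in when it is done.

```bash
mkdir -p pics
python3 - <<'E'
from station import ctrl
import cv2,pickle,numpy as np
for n in("scene","top"):
    s=ctrl.snapshot(n); cv2.imwrite(f"pics/{n}0.png",cv2.cvtColor(s["color"],cv2.COLOR_RGB2BGR)); pickle.dump(s,open(f"{n}0.pkl","wb"))
    print(n,np.round(s["camera_matrix"],1).tolist(),np.round(s["origin"],1),np.round(s["rotation"],3).tolist())
print(ctrl.get_state())
E
```

```text
scene [[401.0, 0.0, 253.7], [0.0, 401.0, 188.8], [0.0, 0.0, 1.0]] [1147.5  -13.1 1048.4] [-149.717, -0.441, 88.506]
top [[442.6, 0.0, 254.0], [0.0, 442.6, 195.2], [0.0, 0.0, 1.0]] [ 390.7  -18.1 1428.7] [-172.247, 0.211, -89.084]
{'t': 0.1, 'joint_pos': array([64.30789894, 19.06925147, -3.70584753, 83.69977662,  1.2374275 ,
       77.34298782, -5.07158777]), 'dq': array([ 0.04760228, -0.02613199, -0.16875925, -0.13240194,  0.08206181,
        0.06581095, -0.11756501]), 'joint_efforts': array([ 1.24966951e-03, -6.26748419e+01,  4.90574806e-02, -3.92428708e+01,
        1.62750960e-02,  7.18256240e-03,  1.74680383e-05]), 'position': array([ 258.02904475, -568.9254513 ,  252.59743803]), 'tool_rot': array([-1.79927892e+02,  3.41181976e-03,  2.43962235e+01]), 'ft_force': array([-0.13870651, -0.81605763, -0.24178734]), 'torque': array([ 0.0066517 , -0.03294596,  0.00601659]), 'gripper_force': 0.0, 'width': 85.84226901528328}
```

View pics/scene0.png

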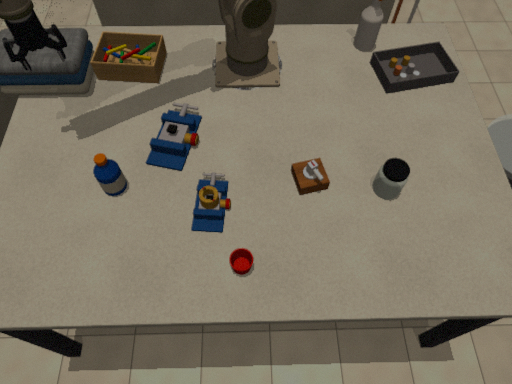

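View pics/top0.png

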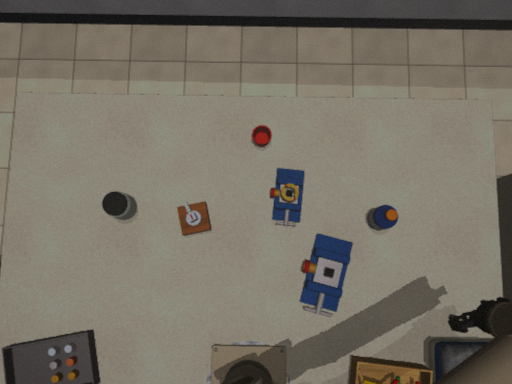

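The scene view shows the elbow in its block near (311,172) and the collared small valve near (209,198). In the top view they are at (194,217) and (289,194). I'll zoom in on both.

Run:
```python
import cv2,numpy as np
t=cv2.imread("pics/top0.png");s=cv2.imread("pics/scene0.png")
c=lambda im,u,v:cv2.resize(im[v-25:v+25,u-32:u+32],(384,300),interpolation=cv2.INTER_CUBIC)
cv2.imwrite("pics/crops0.png",np.vstack([np.hstack([c(t,194,217),c(t,289,194)]),np.hstack([c(s,311,172),c(s,209,198)])]))
```

```text
(no output)
```

View pics/crops0.png

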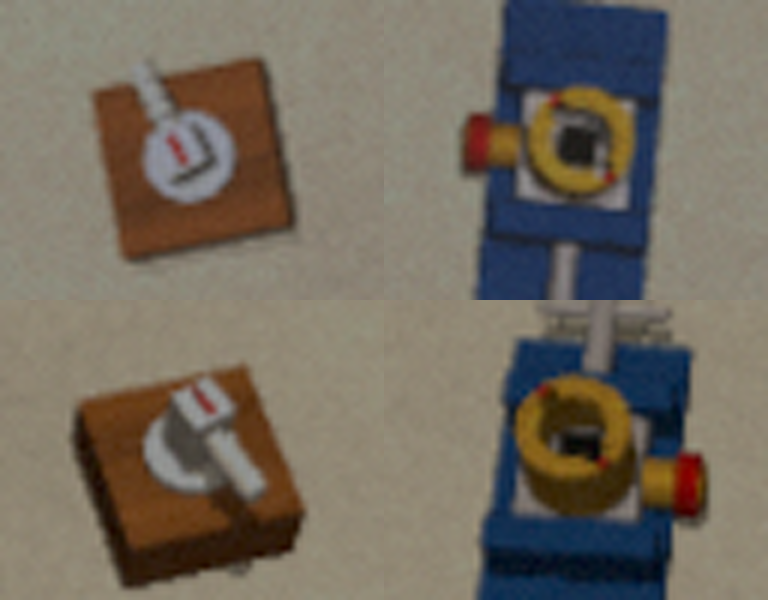

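```bash
cat > h.py <<'E'
import numpy as np,cv2
from scipy.spatial.transform import Rotation as R
from scipy.optimize import least_squares
from station import ctrl
def grab(n,k=4):
    S=[ctrl.snapshot(n) for _ in range(k)]; s=S[0]
    s["img"]=np.mean([x["color"].astype(float) for x in S],0)
    s["R"]=np.array(R.from_euler("xyz",s["rotation"],degrees=True).as_matrix()) if np.ndim(s["rotation"])==1 else np.array(s["rotation"])
    return s
def ray(s,uv,z):
    uv=np.atleast_2d(uv); d=np.c_[uv,np.ones(len(uv))]@np.linalg.inv(s["camera_matrix"]).T@s["R"].T
    o=np.array(s["origin"]); return (o+d*((z-o[2])/d[:,2])[:,None])[:,:2]
def crop(s,u,v,f=4,w=32,h=25):   # upsampled crop; uv(pixel)= back(...)
    u0,v0=u-w,v-h; im=s["img"][v0:v0+2*h,u0:u0+2*w].astype(np.float32)
    big=cv2.resize(im,None,fx=f,fy=f,interpolation=cv2.INTER_CUBIC)
    return big,lambda p:(np.asarray(p,float)+.5)/f-.5+[u0,v0]
def blobs(m,amin):
    n,l,st,c=cv2.connectedComponentsWithStats(m.astype(np.uint8)); 
    return [(st[i,4],c[i],l==i) for i in range(1,n) if st[i,4]>=amin]
E
python3 - <<'E'
from h import *
for n,ec,vc in(("top",(194,217),(289,194)),("scene",(311,172),(209,198))):
    s=grab(n)
    b,back=crop(s,*vc); r,g,bl=b.transpose(2,0,1)
    for a,c,_ in blobs((r>100)&(g<0.5*r)&(bl<.5*r),6): print(n,"red",a,np.round(back(c),1),ray(s,back(c),70).round(1))
    ye=(r>90)&(g>.55*r)&(bl<.5*r)
    for a,c,_ in blobs(ye,200): print(n,"yellow",a,ray(s,back(c),70).round(1))
    b,back=crop(s,*ec); r,g,bl=b.transpose(2,0,1)
    for a,c,_ in blobs((r>110)&(g<0.6*r)&(bl<.5*r),6): print(n,"elbow red",a,ray(s,back(c),88).round(1))
    # white = bluish compared with wood/table; 
    w=(bl>.93*r)&(r>90)
    for a,c,m in blobs(w,300):
        cn=max(cv2.findContours(m.astype(np.uint8),0,cv2.CHAIN_APPROX_NONE)[0],key=len)[:,0]
        P=ray(s,back(cn),46); 
        f=least_squares(lambda q:np.hypot(*(P-q[:2]).T)-24,P.mean(0),loss="cauchy",f_scale=1)
        far=P[np.argmax(np.hypot(*(P-f.x).T))]
        T=ray(s,back(cn),72); d=np.hypot(*(T-f.x).T); k=d>d.max()-8
        e=T[k].mean(0)-f.x; print(n,"white",a,f.x.round(1),"tip",T[k].mean(0).round(1),"yaw",np.degrees(np.arctan2(e[1],e[0])).round(1),d.max().round(1))
    cv2.imwrite(f"pics/b_{n}.png",b[...,::-1])
E
```

```text
top red 22 [285.  185.3] [[ 607.9 -106. ]]
top red 304 [272.5 191.8] [[586.9 -67.2]]
top red 28 [294.1 198.1] [[ 568.4 -134.4]]
top yellow 1035 [[ 597.1 -132.2]]
top yellow 1084 [[ 578.1 -107.5]]
top yellow 437 [[585. -80.]]
top elbow red 112 [[533.1 145. ]]
top elbow red 11 [[529.6 167.7]]
top elbow red 18 [[506.2 180.4]]
top white 2694 [506.2 180.3] tip [547.3 203.6] yaw 29.5 50.7
scene red 29 [202.9 187.7] [[ 569.8 -134.2]]
scene red 434 [227.  202.1] [[617.7 -65.8]]
scene red 22 [213.  199.6] [[ 608.7 -104.8]]
scene yellow 1185 [[ 581.2 -106.4]]
scene yellow 1178 [[ 599.5 -131.4]]
scene yellow 541 [[618.2 -79.2]]
scene elbow red 45 [[507.2 181.1]]
scene elbow red 40 [[567.3 141.7]]
scene white 306 [493.7 165.5] tip [507.7 183.9] yaw 52.7 26.8
scene white 744 [521.7 151.1] tip [543.8 175.8] yaw 48.1 37.1
scene white 384 [504.2 219.7] tip [541.8 201.1] yaw -26.4 46.2[ WARN:0@1.354] global loadsave.cpp:1063 imwrite_ Unsupported depth image for selected encoder is fallbacked to CV_8U.
```

```bash
python3 -m inch '[[[3.35,-3.63,0,0,0.6],[3.35,-3.63,0,0,0.6],[3.35,-3.63,0,0,0.6],[3.35,-3.63,0,0,0.6],[3.35,-3.63,0,0,0.6],[3.35,-3.63,0,0,0.6],[3.35,-3.63,0,0,0.6],[3.35,-3.63,0,0,0.6]]]' 40
python3 -m inch '[[[3.35,-3.63,0,0,0.6],[3.35,-3.63,0,0,0.6],[3.35,-3.63,0,0,0.6],[3.35,-3.63,0,0,0.6],[3.35,-3.63,0,0,0.6],[3.35,-3.63,0,0,0.6],[3.35,-3.63,0,0,0.6],[3.35,-3.63,0,0,0.6]]]'
python3 -m inch '[[[0,0,3,-5.4,0.6],[0,0,3,0,0.6],[0,0,3,0,0.6],[0,0,0,0,0.6],[0,0,0,0,0.6]]]'
python3 -c "
from station import ctrl;print(ctrl.get_state())"
```

```text
t: 1.5
position: [382.6, -192.5, 253.6]
tool_rot: [179.9, -0.0, 24.4]
ft_force: [0.9, -0.0, -0.3]
width: 51.5
gripper_force: 0.0
t: 2.5
position: [507.0, 182.4, 253.6]
tool_rot: [180.0, -0.0, 24.3]
ft_force: [-0.6, -0.4, 0.8]
width: 50.9
gripper_force: 0.0
t: 3.12
position: [506.9, 181.4, 164.6]
tool_rot: [180.0, -0.1, 29.8]
ft_force: [-0.9, -0.0, 1.1]
width: 51.8
gripper_force: 0.0
{'t': 3.125, 'joint_pos': array([ 15.92174966,  18.09380843, -46.99710769, 101.37196598,
        14.34405392,  66.65619263, -95.59584564]), 'dq': array([ 0.09590036, -0.62949855, -0.13758324, -0.6328691 ,  0.08595801,
       -0.19436904, -0.08367468]), 'joint_efforts': array([ 2.44692969e-02, -4.57877827e+01, -8.01653266e+00, -3.47116327e+01,
        4.10846109e-02,  8.55320570e-03, -1.15345613e-02]), 'position': array([506.94117836, 181.39059759, 164.55990179]), 'tool_rot': array([ 1.79979992e+02, -7.44736671e-02,  2.97966790e+01]), 'ft_force': array([-0.87310675, -0.02625094,  1.09226997]), 'torque': array([ 0.02396734, -0.07142082, -0.00334781]), 'gripper_force': 0.0, 'width': 51.76827485108361}
```

```bash
python3 -m inch '[[[0,0.06,3,0,0.6],[0,0,3,0,0.6],[0,0,2,0,0.6],[0,0,1.1,0,0.6],[0,0,0,0,0.6],[0,0,0,0,0.6]]]' 40
python3 -m inch '[[[0,0,0,0,0],[0,0,0,0,0],[0,0,0,0,0],[0,0,0,0,0],[0,0,0,0,0],[0,0,0,0,0]]]' 50
```

```text
t: 3.88
position: [507.3, 180.9, 73.3]
tool_rot: [180.0, -0.1, 29.8]
ft_force: [0.3, 0.2, 0.7]
width: 51.5
gripper_force: 0.0
t: 4.62
position: [507.1, 180.8, 73.0]
tool_rot: [180.0, -0.1, 29.8]
ft_force: [-1.8, -1.3, 6.1]
width: 23.5
gripper_force: 48.9
```

```bash
python3 -m inch '[[[0,0,-1,0,0],[0,0,-3,0,0],[0,0,-4,0,0],[0,0,-4,0,0],[-1.31,5.03,0,0,0],[-1.31,5.03,0,0,0],[-1.31,5.03,0,0,0],[-1.31,5.03,0,0,0]]]'
python3 -m inch '[[[-1.31,5.03,0,0,0],[-1.31,5.03,0,0,0],[0,0,0,-6.6,0],[0,0,0,0,0],[0,0,0,0,0]]]'
cat > look.py <<'E'
import sys
from h import *
# elbow top red mark + view crops; elbow origin assumed at z from TCP
st=ctrl.get_state(); p=st["position"]; print(st["joint_pos"].round(1),p.round(1),st["tool_rot"].round(2),st["ft_force"].round(1))
out=[]
for n in("top","scene"):
    s=grab(n); d=np.r_[p[:2],p[2]+15]; q=s["R"].T@(d-s["origin"]); uv=s["camera_matrix"]@q; uv=(uv[:2]/uv[2]).round().astype(int)
    b,back=crop(s,*uv); out.append(cv2.resize(b,(384,300))); print(n,uv)
cv2.imwrite(sys.argv[1],np.hstack(out)[...,::-1].clip(0,255).astype(np.uint8))
E
python3 look.py pics/l1.png
```

```text
t: 5.62
position: [561.4, -21.7, 192.9]
tool_rot: [180.0, -0.0, 29.8]
ft_force: [1.2, -0.1, -1.4]
width: 23.6
gripper_force: 49.3
t: 6.25
position: [588.4, -119.3, 192.6]
tool_rot: [-180.0, -0.0, 36.3]
ft_force: [0.0, 0.8, -0.4]
width: 23.5
gripper_force: 49.3
[ 38.   22.9 -39.   90.5  14.9  71.9 -57.1] [ 588.4 -119.3  192.6] [-1.800e+02 -2.000e-02  3.634e+01] [ 0.   0.8 -0.4]
top [293 185]
scene [203 166]
```

View pics/l1.png

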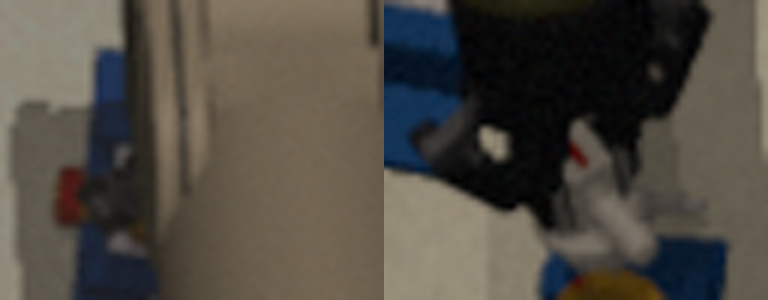

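The scene view (right panel) shows the elbow held upright, red mark near (578,152), with the collar rim just below at (610,280). The gripper hides it from the top camera (left panel). Next I'll lower it to the mouth in stages.

```bash
python3 -m inch '[[[0,0.06,2,0,0],[0,0,2,0,0],[0,0,1.2,0,0],[0,0,0.6,0,0],[0,0,0,0,0]]]'
python3 -m inch '[[[0,0,0.3,0,0],[0,0,0.2,0,0],[0,0,0,0,0]]]'
python3 look.py pics/l2.png
```

```text
t: 7.28
position: [588.7, -120.8, 133.9]
tool_rot: [-180.0, 0.0, 36.4]
ft_force: [0.5, 0.1, -0.9]
width: 23.7
gripper_force: 49.4
t: 7.65
position: [588.8, -120.8, 129.4]
tool_rot: [180.0, 0.0, 36.4]
ft_force: [-0.4, 0.2, -0.9]
width: 23.5
gripper_force: 49.4
[ 37.1  26.4 -37.8  94.2  17.4  65.5 -58.7] [ 588.8 -120.8  129.4] [179.99   0.    36.4 ] [-0.4  0.2 -0.9]
top [292 188]
scene [205 180]
```

View pics/l2.png

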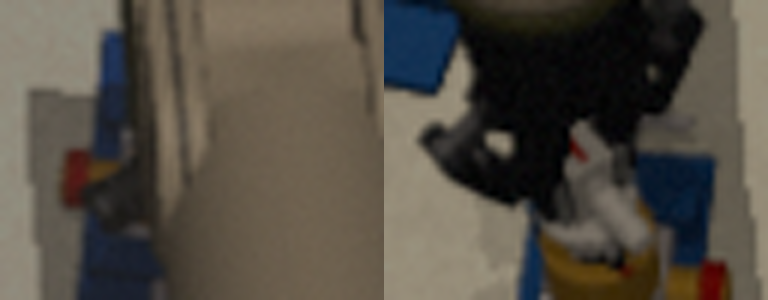

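The nose is in the collar mouth, with no contact force and the red slot dash near (625,270) under the flange. I'll keep lowering in small steps.

```bash
python3 -m inch '[[[0.03,-0.05,0,0,0],[0,0,0.2,0,0],[0,0,0.2,0,0],[0,0,0,0,0]]]'
python3 -m inch '[[[0,0,0.2,0,0],[0,0,0.2,0,0],[0,0,0,0,0]]]'
python3 -m inch '[[[0,0,0.2,0,0],[0,0,0.2,0,0],[0,0,0,0,0]]]'
```

```text
t: 8.55
position: [588.9, -120.0, 125.1]
tool_rot: [-180.0, -0.0, 36.4]
ft_force: [1.2, 1.0, -2.7]
width: 23.7
gripper_force: 49.3
t: 8.93
position: [589.1, -120.0, 121.3]
tool_rot: [180.0, -0.0, 36.4]
ft_force: [3.6, 2.1, -2.5]
width: 23.4
gripper_force: 49.3
t: 9.3
position: [589.0, -120.0, 117.3]
tool_rot: [180.0, -0.0, 36.4]
ft_force: [3.7, 1.2, -0.9]
width: 23.4
gripper_force: 49.4
```

```bash
python3 -m inch '[[[0.06,0,0,0,0],[0,0,0.1,0,0],[0,0,0,0,0]]]'
python3 -m inch '[[[0,0,0.1,0,0],[0,0,0,0,0]]]'
python3 -m inch '[[[0,0,0.1,0,0],[0,0,0,0,0]]]'
python3 -m inch '[[[0,0,0.1,0,0],[0,0,0,0,0]]]'
```

```text
t: 9.68
position: [589.2, -120.0, 116.2]
tool_rot: [-180.0, 0.0, 36.4]
ft_force: [3.5, 2.0, -0.3]
width: 23.8
gripper_force: 49.4
t: 9.93
position: [589.2, -120.0, 115.2]
tool_rot: [180.0, 0.0, 36.4]
ft_force: [2.6, 2.3, -0.2]
width: 23.8
gripper_force: 49.5
t: 10.18
position: [589.2, -119.9, 114.2]
tool_rot: [-180.0, 0.0, 36.4]
ft_force: [2.0, 1.4, -0.9]
width: 23.5
gripper_force: 49.5
t: 10.42
position: [589.2, -120.0, 113.2]
tool_rot: [-180.0, 0.0, 36.4]
ft_force: [2.6, 0.3, -0.1]
width: 23.2
gripper_force: 49.5
```

Depth is about 21.8 mm and there is no seal contact yet. I'll use half-millimetre steps.

```bash
python3 -m inch '[[[0.04,0,0,0,0],[0,0,0.05,0,0],[0,0,0,0,0]]]'
python3 -m inch '[[[0,0,0.05,0,0],[0,0,0,0,0]]]'
python3 -m inch '[[[0,0,0.05,0,0],[0,0,0,0,0]]]'
```

```text
t: 10.8
position: [589.3, -119.9, 112.6]
tool_rot: [-180.0, 0.0, 36.4]
ft_force: [-0.1, 0.1, -1.4]
width: 23.6
gripper_force: 49.5
t: 11.05
position: [589.4, -119.8, 112.1]
tool_rot: [-180.0, 0.0, 36.4]
ft_force: [0.2, 1.1, -1.3]
width: 23.3
gripper_force: 49.4
t: 11.3
position: [589.5, -119.7, 111.7]
tool_rot: [-180.0, 0.0, 36.4]
ft_force: [0.9, -0.4, -1.4]
width: 23.6
gripper_force: 49.4
```

```bash
cat > f.py <<'E'
from h import *
F=[]
for _ in range(6): ctrl.snapshot("top"); s=ctrl.get_state(); F.append(np.r_[s["ft_force"],s["torque"][2]])
print(s["t"],s["position"].round(2),s["tool_rot"].round(2),"F,Tz",np.mean(F,0).round(2),"sd",np.std(F,0).round(2),"j7",s["joint_pos"][6].round(1))
E
python3 f.py
```

```text
11.6 [ 589.58 -119.67  111.81] [180.     0.    36.39] F,Tz [ 0.45 -0.19 -1.17  0.  ] sd [0.18 0.43 0.6  0.04] j7 -59.4
```

```bash
python3 -m inch '[[[0,0,0.05,0,0],[0,0,0,0,0]]]' | sed -n '2p;4p'
python3 -m inch '[[[0,0,0.05,0,0],[0,0,0,0,0]]]'| sed -n '2p;4p'; python3 f.py
```

```text
position: [589.6, -119.7, 111.3]
ft_force: [0.1, 0.4, -2.2]
position: [589.6, -119.7, 110.8]
ft_force: [-0.4, -0.6, -2.0]
12.4 [ 589.6  -119.67  110.84] [179.99  -0.    36.4 ] F,Tz [ 0.4  -0.04 -1.26  0.01] sd [0.73 0.42 0.52 0.04] j7 -59.4
```

```bash
python3 -m inch '[[[0,0,0.05,0,0],[0,0,0,0,0]]]' | sed -n '2p;4p'; python3 f.py
python3 -m inch '[[[0,0,0.04,0,0],[0,0,0,0,0]]]'| sed -n '2p;4p'; python3 f.py
```

```text
position: [589.7, -119.6, 110.5]
ft_force: [0.1, -0.2, -0.7]
12.95 [ 589.64 -119.68  110.37] [ 1.7999e+02 -1.0000e-02  3.6400e+01] F,Tz [-0.41 -0.14  0.65  0.02] sd [0.43 0.51 0.26 0.02] j7 -59.5
position: [589.7, -119.7, 110.1]
ft_force: [-1.1, -0.5, 1.0]
13.5 [ 589.62 -119.65  109.97] [179.99  -0.    36.4 ] F,Tz [-0.67 -0.22  2.23 -0.03] sd [0.29 0.5  0.49 0.03] j7 -59.5
```

```bash
python3 -m inch '[[[0,0,-0.03,0,0],[0,0,0,5,0],[0,0,0,5,0],[0,0,0,0,0]]]' ; python3 f.py
python3 -m inch '[[[0,0,0,5,0],[0,0,0,5,0],[0,0,0,0,0]]]' ; python3 f.py
```

```text
t: 14.0
position: [589.7, -119.7, 110.2]
tool_rot: [180.0, -0.0, 26.4]
ft_force: [-0.0, -0.4, 1.4]
width: 23.7
gripper_force: 49.6
14.3 [ 589.65 -119.7   110.24] [ 1.7999e+02 -1.0000e-02  2.6440e+01] F,Tz [ 0.09 -0.37  0.92 -0.01] sd [0.37 0.37 0.33 0.02] j7 -68.7
t: 14.68
position: [589.6, -119.7, 110.2]
tool_rot: [180.0, 0.0, 16.5]
ft_force: [-0.6, -0.2, 1.4]
width: 23.1
gripper_force: 49.6
14.975 [ 589.57 -119.62  110.19] [-180.     -0.     16.45] F,Tz [-0.33 -0.05  1.62 -0.  ] sd [0.83 0.44 0.24 0.03] j7 -78.0
```

```bash
python3 -m inch '[[[0,0,0,5,0],[0,0,0,5,0],[0,0,0,0,0]]]' | sed -n '2,4p'; python3 f.py
python3 -m inch '[[[0,0,-0.01,3,0],[0,0,0,3,0],[0,0,0,0,0]]]' | sed -n '2,4p' ; python3 f.py
```

```text
position: [589.6, -119.7, 110.2]
tool_rot: [180.0, -0.0, 6.5]
ft_force: [-0.6, 0.1, 1.7]
15.65 [ 589.56 -119.65  110.19] [-180.      0.      6.45] F,Tz [ 0.04  0.23  1.46 -0.01] sd [0.31 0.62 0.41 0.02] j7 -87.3
position: [589.6, -119.6, 110.3]
tool_rot: [180.0, 0.0, 0.4]
ft_force: [-0.2, -0.2, 0.2]
16.325 [ 589.56 -119.68  110.3 ] [180.     0.     0.43] F,Tz [-0.03 -0.03  0.7   0.  ] sd [0.46 0.61 0.27 0.01] j7 -93.0
```

```bash
python3 -m inch '[[[0,0,0,3,0],[0,0,0,0,0]]]' | sed -n '2,4p'; python3 f.py
python3 -m inch '[[[0,0,0,3,0],[0,0,0,0,0]]]' | sed -n '2,4p'; python3 f.py
```

```text
position: [589.6, -119.7, 110.3]
tool_rot: [180.0, -0.0, -2.6]
ft_force: [0.1, -0.0, 1.4]
16.875 [ 589.58 -119.66  110.31] [180.    -0.    -2.57] F,Tz [-0.07  0.03  1.05 -0.  ] sd [0.5  0.53 0.54 0.02] j7 -95.8
position: [589.6, -119.7, 110.3]
tool_rot: [180.0, -0.0, -5.6]
ft_force: [0.4, -0.4, 0.1]
17.425 [ 589.6  -119.67  110.33] [180.    -0.    -5.57] F,Tz [ 0.34 -0.22  0.2  -0.  ] sd [0.26 0.2  0.52 0.02] j7 -98.6
```

```bash
for i in 1; do python3 -m inch '[[[0,0,0,2,0],[0,0,0,0,0]]]' | sed -n '4p'; python3 f.py; done
python3 -m inch '[[[0,0,0,2,0],[0,0,0,0,0]]]' | sed -n '4p'; python3 f.py
python3 -m inch '[[[0,0,0,2,0],[0,0,0,0,0]]]' | sed -n '4p'; python3 f.py
```

```text
ft_force: [-0.2, -0.9, 0.5]
17.975 [ 589.6  -119.67  110.32] [ 1.8e+02 -1.0e-02 -7.6e+00] F,Tz [ 0.1  -0.01  0.92 -0.  ] sd [0.43 0.39 0.27 0.01] j7 -100.5
ft_force: [-0.5, -0.6, 1.2]
18.525 [ 589.6  -119.67  110.33] [180.   -0.   -9.6] F,Tz [-0.14  0.06  0.96 -0.01] sd [0.25 0.76 0.35 0.02] j7 -102.3
ft_force: [-0.8, 0.2, 0.8]
19.075 [ 589.6  -119.7   110.33] [ 1.80e+02 -1.00e-02 -1.16e+01] F,Tz [ 0.32 -0.18  0.38 -0.02] sd [0.29 0.52 0.52 0.02] j7 -104.2
```

```bash
python3 -m inch '[[[0,0,0,2,0],[0,0,0,0,0]]]' | sed -n '4p'; python3 f.py
python3 -m inch '[[[0,0,0,2,0],[0,0,0,0,0]]]' | sed -n '4p'; python3 f.py
```

```text
ft_force: [0.2, 0.1, 0.2]
19.625 [ 589.57 -119.63  110.3 ] [180.   -0.  -13.6] F,Tz [ 0.69 -0.    0.02 -0.01] sd [0.36 0.28 0.27 0.03] j7 -106.1
ft_force: [-0.6, 0.8, -0.3]
20.175 [ 589.63 -119.52  110.3 ] [-179.99   -0.    -15.59] F,Tz [ 0.96  1.19 -0.49  0.  ] sd [0.32 0.44 0.39 0.03] j7 -107.9
```

```bash
python3 -m inch '[[[0,0,0,2,0],[0,0,0,0,0]]]' | sed -n '4p'; python3 f.py
```

```text
ft_force: [1.5, 1.6, -2.5]
20.725 [ 589.54 -119.52  110.22] [-1.7999e+02  1.0000e-02 -1.7590e+01] F,Tz [ 1.26  2.27 -2.31  0.  ] sd [0.34 0.59 0.56 0.02] j7 -109.8
```

```bash
python3 -m inch '[[[0,0,0.02,2,0],[0,0,0.018,2,0],[0,0,0.018,2,0],[0,0,0,0,0]]]' ; python3 f.py
```

```text
t: 21.22
position: [589.5, -119.7, 109.8]
tool_rot: [180.0, -0.0, -23.6]
ft_force: [0.9, 2.3, -2.4]
width: 23.9
gripper_force: 49.3
21.525 [ 589.56 -119.67  109.76] [180.   -0.  -23.6] F,Tz [ 0.28  2.28 -1.86  0.03] sd [0.48 0.48 0.2  0.03] j7 -115.5
```

```bash
python3 -m inch '[[[0,0,0.018,2,0],[0,0,0.018,2,0],[0,0,0.018,2,0],[0,0,0,0,0]]]' |sed -n '2,4p'; python3 f.py
python3 -m inch '[[[0,0,0.018,2,0],[0,0,0.018,2,0],[0,0,0,0,0]]]' |sed -n '2,4p'; python3 f.py
```

```text
position: [589.7, -119.7, 109.3]
tool_rot: [180.0, -0.0, -29.6]
ft_force: [1.1, 1.6, -1.5]
22.325 [ 589.67 -119.7   109.27] [-1.7999e+02 -1.0000e-02 -2.9600e+01] F,Tz [ 1.04  2.24 -1.68  0.04] sd [0.34 0.38 0.47 0.04] j7 -121.1
position: [589.6, -119.8, 108.9]
tool_rot: [180.0, -0.0, -33.7]
ft_force: [0.5, 1.8, -1.7]
23.0 [ 589.63 -119.74  108.9 ] [ 1.80e+02 -1.00e-02 -3.36e+01] F,Tz [ 0.9   1.77 -0.66  0.02] sd [0.55 0.66 0.44 0.03] j7 -124.9
```

```bash
python3 -m inch '[[[0,0,0.015,2,0],[0,0,0.015,2,0],[0,0,0,0,0]]]' |sed -n '2,4p'; python3 f.py
```

```text
position: [589.6, -119.8, 108.6]
tool_rot: [180.0, -0.0, -37.7]
ft_force: [1.8, 1.8, 0.5]
23.675 [ 589.64 -119.74  108.63] [-1.80e+02 -1.00e-02 -3.76e+01] F,Tz [0.82 1.33 0.16 0.04] sd [0.45 0.44 0.6  0.01] j7 -128.6
```

```bash
python3 -m inch '[[[0,0,0.005,1.2,0],[0,0,0,0,0],[0,0,0,0,0]]]' |sed -n '2,4p'; python3 f.py
python3 -m inch '[[[0,0,0,0,0.1],[0,0,0,0,0.3],[0,0,0,0,0.5],[0,0,0,0,0.6],[0,0,0,0,0.6],[0,0,0,0,0.6]]]' 20
python3 -m inch '[[[0,0,-1,0,0.6],[0,0,-2,0,0.6],[0,0,-4,0,0.6],[0,0,-5,0,0.6],[0,0,-3,0,0.6],[0,0,0,0,0.6]]]'
```

```text
position: [589.6, -119.8, 108.5]
tool_rot: [180.0, -0.0, -38.8]
ft_force: [1.1, 0.7, 0.7]
24.35 [ 589.64 -119.72  108.55] [-1.80e+02 -1.00e-02 -3.88e+01] F,Tz [1.12 1.01 0.78 0.11] sd [0.33 0.46 0.32 0.03] j7 -129.8
t: 25.1
position: [589.5, -119.7, 108.5]
tool_rot: [180.0, 0.0, -38.8]
ft_force: [-0.1, 0.4, 0.5]
width: 51.6
gripper_force: 0.0
t: 25.85
position: [590.9, -119.6, 263.0]
tool_rot: [-179.8, -0.3, -38.8]
ft_force: [-0.4, -0.3, -0.4]
width: 51.1
gripper_force: 0.0
```

```bash
python3 -m inch '[[[-2.5,-3.1,0,0,0.6],[-2.5,-3.1,0,0,0.6],[-2.5,-3.1,0,0,0.6],[-2.5,-3.1,0,0,0.6],[-2.5,-3.1,0,0,0.6],[0,0,0,0,0.6]]]' | sed -n '2p'
python3 - <<'E'
from h import *
o=[]
for n,vc in(("top",(291,192)),("scene",(208,190))):
    s=grab(n); b,back=crop(s,*vc); r,g,bl=b.transpose(2,0,1); o.append(cv2.resize(b,(384,300)))
    for z in(127.5-12,):
        for a,c,m in blobs((r>100)&(g<.6*r)&(bl<.5*r),6):
            P=ray(s,back(np.argwhere(m)[:,::-1]),126.-0); d=np.linalg.svd(P-P.mean(0))[2][0]
            print(n,a,P.mean(0).round(1),np.degrees(np.arctan2(d[1],d[0])).round(0))
cv2.imwrite("pics/end.png",np.hstack(o)[...,::-1].clip(0,255).astype(np.uint8))
E
```

```text
position: [588.4, 83.7, 258.7]
top 6 [590.7 -63.7] -89.0
top 49 [ 587.8 -120.2] 140.0
top 369 [579.1 -65.4] -175.0
top 14 [ 558.9 -128.8] 123.0
scene 75 [ 590.4 -119.5] -38.0
scene 532 [648.4 -62.8] -2.0
scene 40 [ 640.2 -100. ] -33.0
```

View pics/end.png

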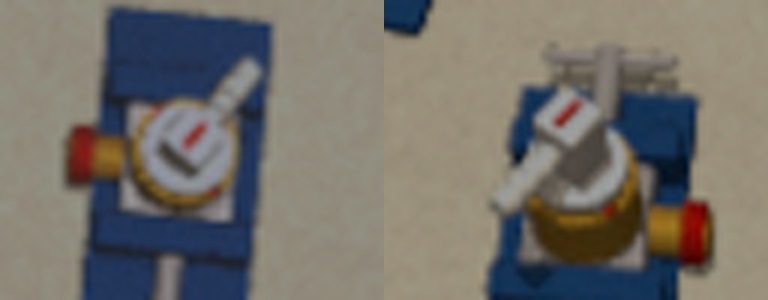

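The elbow stands upright in the collar, with its mark at about (588–590, -120) and yaw about -39°. It has stayed put, so I'm handing in.

```bash
python3 -c "
from station import ctrl;print(ctrl.sign_off())"
```

```text
the job is handed in; nothing more can be done
None
```

The elbow is screwed into the small valve's collar, turned about 25° past where I felt the thread catch, with an estimated 10–12 N on the seal; it is released, the arm is clear, and the job is handed in (no verdict was shown).

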